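Lock the carving carrier with a tapered locating pin

TASK

The carrier that holds the carving blank has slid too far to one side on its bench jig, so its hole no longer lies over the bore in the bar beneath. Take the tapered pin out of its wooden stand, put its tip in the carrier's hole and use it to draw the carrier back until you feel the tip drop into the bore, then press it down so that it pulls the two holes into line and ends upright, fully home with its collar flush on the carrier, and let go of it. Press steadily and give way when it binds: never hammer the pin or push it harder than about 40 N, and leave the mallet, the jar and the gouge where they are.

Things in the scene. Friction and masses are not known exactly. Their poses are not given: they have to be found in the camera images.
- pin_grip (a point): Centre of the pin's dark wooden cylindrical head, the place to grip: 22 mm diameter, 44 mm tall. Loose pin, about 0.14 kg, hanging upright by its collar in the stand. Its own z points up. Below the head: steel collar 30 mm diameter, 6 mm thick (-22 to -28 mm from this point); shank 18 mm diameter (-28 to -54); taper narrowing evenly to a flat 12 mm tip at -80 mm.
- pin_collar (a point): On the pin's axis at the underside of its collar, 28 mm below pin_grip: the face that must come to rest on the carrier. While the pin drags the carrier sideways, rubbing in its hole alone can hold back up to about 6 N of downward push; a light push of about 10 to 15 N lets the tip drop when it is over the bore. Pressing it home takes under 25 N.
- stand: Fixed light wooden stand, 80 x 80 mm and 62 mm tall, two cheeks under a 12 mm top with a 21 mm through hole at its centre in which the pin hangs. Origin: on the table under the hole; z up.
- jig: Fixed steel bench jig that carries the bored bar and, over it, the sliding carrier. Origin: on the table; x points towards the carving blank, y is the sliding direction of the carrier, z up. It stands 57 mm tall under the carrier, with bolts at the corners of its 310 x 170 mm foot.
- bar_nominal (a point): Point over the jig's origin at the top face of the flat steel bar under the carrier, 57 mm above the table. The bar is 12 mm thick with one 19 mm through bore, free space below. It is bolted tight in slots: the bore stands anywhere from 18 mm to the jig's -y side to 6 mm to its +y side of this point (in x, on it). It does not move; the carrier hides it and it is not measured, so feel for it with the tip.
- plate_hole (a point): Centre, at the top face, of the 19 mm through hole in the carrier's flat aluminium tongue: 10 mm thick, top 68 mm above the table, 1 mm above the bar. The carrier slides only along the jig's y, with about 7 N of friction, and stays where it is left; it starts 12 to 16 mm to the +y side of the jig's origin, so always 6 to 34 mm to the +y side of the bore.
- blank (a point): Centre of the top of the carving blank, a wooden board 150 mm (jig x) by 200 x 35 mm fixed on the carrier, 155 mm from the hole in the jig's +x; its top is 103 mm above the table and its near edge 80 mm from the hole.
- mallet: Round wooden carver's mallet standing on its head, 84 mm diameter, 235 mm tall, a bystander. Origin: centre of its underside.
- jar: Open white ceramic pot, 72 mm diameter, 100 mm tall, a bystander. Origin: centre of its underside.
- gouge: Carving gouge, dark wooden handle, 200 mm long, 26 mm thick, lying on the table, a bystander. Origin: under its middle; x along it.
Things that resemble listed ones, but are neither listed nor needed, are in the scene too. Leave any purple or turquoise look-alike of the part that bears pin_grip alone.

How it is judged:
By the outcome, as a careful person would: the job done as asked, in the order asked, and still so for the second after the job is handed in, with the robot touching nothing.
It also fails if it takes over 70 s, if anything falls off the work surface, if the arm or the gripper's body presses on something with over 40 N, if the wrist force passes 120 N, or if a joint passes its speed limit or range.

ROBOT

A 7-joint arm with a two-finger parallel gripper is mounted at the origin on the work surface. World frame = base frame: x ahead of the robot, y to its left, z up, the work surface at z = 0. Lengths are in m, angles in rad, forces in N, time in s.
With the tool pointing down it reaches from about 0.425 to 0.925 m from the base axis. Payload 6.8 kg.
Tool frame: the origin (TCP) lies on the front face of the gripper's body, between the roots of the fingers; the fingertips stand 73 mm ahead of it and the grasp point (between the pads) lies 54 mm ahead of it; z points along the fingers, y is the direction in which the jaws open and shut (so a half turn about z gives the same grasp; the last joint's range is limited). The gripper opens to 85 mm and grips with 20 to 120 N. Pads are 22 mm wide; open, the fingers measure 114 mm over their backs; the gripper's body (76 mm by 85 mm) begins 54 mm behind the grasp point. The pads swing forward as they close: fully open they stand 13 mm farther back than shut.
Start: joints at [1.021, 0.477, 0.022, 1.555, -0.011, 1.109, -0.083], TCP at [0.289, -0.61, 0.304] pointing down, gripper open.
Joint ranges: [-2.96, 2.96], [-0.34, 2.1], [-1.41, 1.46], [0.24, 2.44], [-1.37, 4.51], [0.17, 1.92], [-2.96, 2.96]. Speed limits (rad/s): [2.39, 2.39, 3.14, 3.14, 3.14, 3.14, 3.14].

INTERFACE

Orientations are given as a rotation vector (axis times angle).
In Python, from bench import * gives the robot as it stands.
- The arm moves only by the tool jog_arm, never from a script. Its argument "plan" is a list of rows, each a list of 2 entries, a list of its own where there are three numbers: the shift along the world's x, y, z in cm, then the turn about the world's z in rad. In form: [[[tx, ty, tz], twist], ...]. A call has 1 to 12 rows; each row shifts and turns the commanded pose from where the row before left it; what a row does not reach is not made up. A row lasts 1/10 s, in which the tool goes at most 50 mm and 8.59 degrees, less where a joint would pass 70% of its speed; a pose out of reach is approached as far as the arm can. A call is refused whole if a number of a shift passes 5 or a number of a turn 0.15, either way. A call with a gripper value outside its range is refused whole. "hand" is the finger opening in cm, from 0 to 8.54, set as the call begins (left out, the last holds). The fingers move at their own pace and stop on an object; "grip_force" is the grip in N (left out, the last holds). Time passes only in rows, so rows that do not move let the fingers close. It gives the time, the measured TCP pose, the force and the opening at its end, in the units of the state.
- get_obs(): the state, without advancing time (a new reading comes with each control period).
- grab_frame(name): name is "side" or "top"; returns the picture (420x560x3 uint8, red, green, blue); there is no depth.
- get_calibration(name): a dict with "intrinsics" (3x3 intrinsics, pixels), "xyz" and "orientation" of the camera in the world. Camera axes: x right, y down, z forward; pixel columns grow to the right and rows downward; lengths in m; the calibration is good to about 2 mm. A picture is of the moment at which its call begins. get_calibration takes no time and is no camera call.
- hand_in(): hands the job in, once; it reports no verdict.
The state is a dict: "clock": time; "joints": joint angles; "qvel": joint speeds; "tau": joint torques, N m; "tcp_pos": TCP position; "orientation": TCP orientation; "contact_force": force on the tool from outside, world axes, zero at the start; "moment": the same for the moment, N m; "grip_width": finger opening in m.
Only numpy, scipy, OpenCV 4.12 (cv2) and the standard library are available. Lean on these libraries where they do the work, as an engineer would, in place of code of your own. Each camera call takes 0.05 s, during which the arm holds its last target. There are 200 camera calls.

## Working session

There is one attempt and no reset: what is moved stays moved. The work goes in short steps, Python scripts to look and compute and a tool call to move; the robot and the scene stay as the last step left them, time stands still between calls to the robot, and variables do not carry over. Pictures are saved under pics/ and viewed, about 8 in all and at most 12, crops included, and the job is handed in when it is done.

Besides the shell and the picture viewer there is one more tool, called after "Request:" as name(argument=value, ...), one argument or row to a line, values as JSON. jog_arm: Moves the arm, as the interface text tells. Its arguments: {"type":"object","properties":{"plan":{"type":"array","items":{"type":"array"}},"hand":{"type":"number"},"grip_force":{"type":"number"}},"required":["plan"]}

```bash
ls; mkdir -p pics; python3 - <<'E'
from bench import *
import cv2
for n in ("top","side"):
    c=get_calibration(n);print(n,c)
    cv2.imwrite(f"pics/{n}0.png",cv2.cvtColor(grab_frame(n),cv2.COLOR_RGB2BGR))
o=get_obs();print(o)
E
```

```text
pics
top {'intrinsics': array([[487.2213177 ,   0.        , 288.08027043],
       [  0.        , 487.2213177 , 206.41245457],
       [  0.        ,   0.        ,   1.        ]]), 'xyz': array([ 0.40470275, -0.01577584,  1.44165915]), 'orientation': array([-2.16682059,  2.15761182, -0.13306106])}
side {'intrinsics': array([[523.30343785,   0.        , 282.80811339],
       [  0.        , 523.30343785, 214.03716728],
       [  0.        ,   0.        ,   1.        ]]), 'xyz': array([-0.17809587,  0.73831827,  0.72253813]), 'orientation': array([-0.93400637,  2.27590076, -1.29641601])}
{'clock': 0.1, 'joints': array([ 1.02090135,  0.47775091,  0.02237798,  1.55631668, -0.01146775,
        1.10931494, -0.08310613]), 'qvel': array([-0.00059799, -0.00151816,  0.00107633, -0.00290179,  0.00163138,
        0.00223961, -0.0009591 ]), 'tau': array([ 4.17758900e-03, -5.97759247e+01,  1.61330581e+00, -2.81955940e+01,
        1.27351354e-02,  5.02491122e-03, -2.87786179e-06]), 'tcp_pos': array([ 0.28840703, -0.60984041,  0.30301626]), 'orientation': array([-3.06371842e+00, -6.87990269e-01,  8.23739445e-04]), 'contact_force': array([-0.13266001, -0.506371  ,  0.20602268]), 'moment': array([-0.07641096,  0.07469956, -0.04623364]), 'grip_width': 0.08559967285630846}
```

View pics/top0.png

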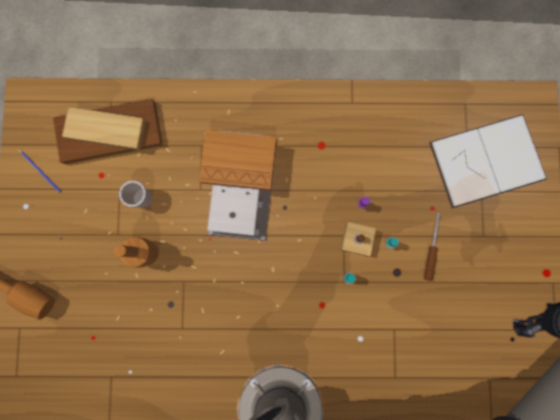

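View pics/side0.png

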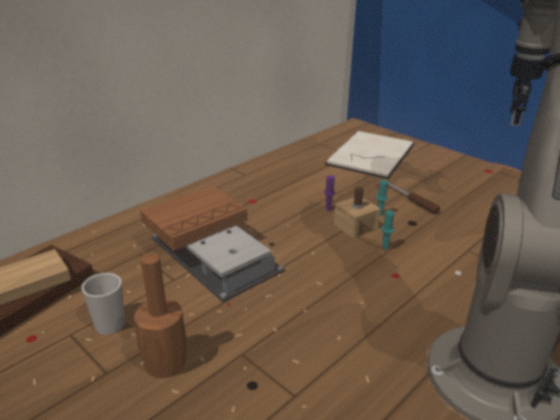

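The top view shows the stand with the dark-headed pin at (360,239). Look-alikes are purple at (364,202) and turquoise at (392,243) and (350,279). The carrier tongue is near (233,212), with its hole near (233,215), and the blank is at (238,160). Only the head on the stand is dark wood and hangs in the stand, so that is the one. I'll confirm it in an enlarged crop.

```bash
cat > h.py <<'E'
import numpy as np,cv2
from scipy.spatial.transform import Rotation as R
from bench import *
def cam(n):
    c=get_calibration(n);return c["intrinsics"],R.from_rotvec(c["orientation"]).as_matrix(),c["xyz"]
def ray(n,u,v):
    K,M,p=cam(n);return p,M@np.linalg.solve(K,[u,v,1.])
def atz(n,u,v,z):
    p,d=ray(n,u,v);return p+d*(z-p[2])/d[2]
def proj(n,X):
    K,M,p=cam(n);q=K@(M.T@(np.asarray(X)-p));return q[:2]/q[2]
E
python3 - <<'E'
from h import *
t=cv2.imread("pics/top0.png");s=cv2.imread("pics/side0.png")
f=lambda im,x,y,w,h:cv2.resize(im[y:y+h,x:x+w],(400,300),interpolation=cv2.INTER_CUBIC)
# scale 4
a=np.hstack([f(t,320,195,100,75),f(t,190,180,100,75)])
b=np.hstack([f(s,320,170,100,75),f(s,180,212,100,75)])
cv2.imwrite("pics/crop1.png",np.vstack([a,b]))
E
```

```text
(no output)
```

View pics/crop1.png

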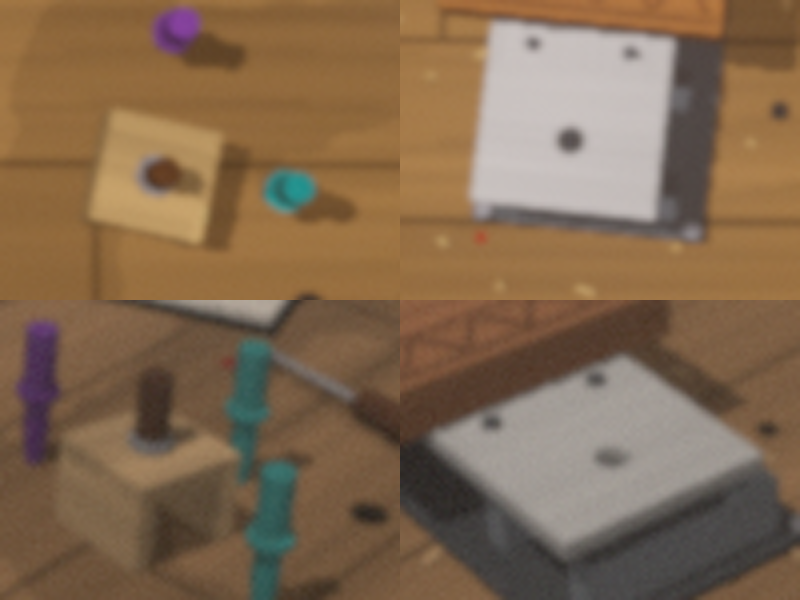

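The crop confirms it: the stand holds the dark wooden head with a steel collar, while the purple and turquoise ones stand on the table. The head top is at about top pixel (360.1,238.0), the hole at top (232.2,214.7) and side (232.6,250.9).

```bash
python3 - <<'E'
from h import *
np.set_printoptions(precision=4,suppress=True)
T=lambda u,v,z,ox=320,oy=195:atz("top",(u+.5)/4-.5+ox,(v+.5)/4-.5+oy,z)
print("head top",T(163,172,.112)); print("collar-ish", T(154,174,.066))
q=[T(u,v,.062) for u,v in((112,108),(224,134),(202,244),(88,218))]
print("stand ctr",np.mean(q,0),[np.linalg.norm(q[i]-q[i-1])for i in range(4)])
print("stand edge yaw",[np.degrees(np.arctan2(*(q[i]-q[i-1])[1::-1])) for i in range(4)])
J=lambda u,v,z:T(u-400,v,z,190,180)
h=J(570,140,.068);print("hole top",h)
print("hole side",atz("side",(212+.5)/4-.5+180,(157+.5)/4-.5+212,.068))
# plate corners
p=[J(u,v,.068) for u,v in((470,198),(658,220),(676,40),(490,24))]
print("plate",p); 
for a,b in((0,1),(3,2),(0,3),(1,2)):
    d=p[b]-p[a];print(np.degrees(np.arctan2(d[1],d[0])),np.linalg.norm(d))
# look-alikes base
for n,u,v in(("purple",180,25),("turq",292,190)):print(n,T(u,v,.1))
print("turq2",atz("top",350,279,.1))
# hole refined: dark centroid
for n,(u,v,z) in {"top":(232,215,.068),"side":(233,251,.068)}.items():
    g=cv2.cvtColor(cv2.imread(f"pics/{n}0.png"),6).astype(float)[v-9:v+10,u-9:u+10]
    w=np.clip(np.median(g)-15-g,0,None);yy,xx=np.mgrid[-9:10,-9:10]
    cu,cv_=u+(w*xx).sum()/w.sum(),v+(w*yy).sum()/w.sum();print(n,cu,cv_,atz(n,cu,cv_,z))
print("blank",atz("top",238,160,.103))
g=cv2.cvtColor(cv2.imread("pics/top0.png"),40)
print("side px of head top",proj("side",T(163,172,.112)), "expected approx", (320+154/4,170+72/4))
print("orient",R.from_rotvec(get_obs()["orientation"]).as_matrix())
E
```

```text
head top [ 0.4783 -0.2188  0.112 ]
collar-ish [ 0.4794 -0.2195  0.066 ]
stand ctr [ 0.4784 -0.2218  0.062 ] [np.float64(0.07998787566224162), np.float64(0.0813955248096914), np.float64(0.07956742884846295), np.float64(0.08222461080275494)]
stand edge yaw [np.float64(-12.834555344057604), np.float64(-102.89700498485435), np.float64(167.7620130323869), np.float64(77.39960661959714)]
hole top [0.5443 0.1371 0.068 ]
hole side [0.5426 0.1392 0.068 ]
plate [array([0.5029, 0.2068, 0.068 ]), array([0.488 , 0.0741, 0.068 ]), array([0.6163, 0.0628, 0.068 ]), array([0.6272, 0.1955, 0.068 ])]
-96.42707484248632 0.13360102562690745
-94.70147954931906 0.13315084438352584
-5.199689840619058 0.12480690213623508
-5.010866086971777 0.12882715850330184
purple [ 0.5811 -0.2339  0.1   ]
turq [ 0.467  -0.3093  0.1   ]
turq2 [ 0.3661 -0.1908  0.1   ]
top 232.12198221092757 214.6353240152478 [0.5443 0.1371 0.068 ]
side 232.189448441247 251.1019184652278 [0.5427 0.1405 0.068 ]
blank [0.6944 0.1194 0.103 ]
side px of head top [358.4282 188.4449] expected approx (358.5, 188.0)
orient [[ 0.904   0.4276 -0.0009]
 [ 0.4276 -0.904   0.0014]
 [-0.0002 -0.0017 -1.    ]]
```

Request:
jog_arm(
  plan=[
    [[1.58, 3.25, -0.6], -0.045],
    [[1.58, 3.25, -0.6], -0.045],
    [[1.58, 3.25, -0.6], -0.045],
    [[1.58, 3.25, -0.6], -0.045],
    [[1.58, 3.25, -0.6], -0.045],
    [[1.58, 3.25, -0.6], -0.045],
    [[1.58, 3.25, -0.6], -0.045],
    [[1.58, 3.25, -0.6], -0.045],
    [[1.58, 3.25, -0.6], -0.045],
    [[1.58, 3.25, -0.6], -0.045],
    [[1.58, 3.25, -0.6], -0.045],
    [[1.58, 3.25, -0.6], -0.045],
  ],
  hand=6,
  grip_force=60,
)

```text
clock: 1.3
tcp_pos: [0.4785, -0.2188, 0.2315]
orientation: [-3.138, 0.157, 0.001]
contact_force: [1.4, 0.5, -0.4]
grip_width: 0.0599
```

Request:
jog_arm(
  plan=[
    [[0, -0.1, -1.5], 0],
    [[0, 0, -2], 0],
    [[0, 0, -2], 0],
    [[0, 0, -1.5], 0],
    [[0, 0, -1], 0],
    [[0, 0, -0.35], 0],
    [[0, 0, 0], 0],
  ],
)

```text
clock: 2.0
tcp_pos: [0.4781, -0.2212, 0.1482]
orientation: [-3.138, 0.154, 0.001]
contact_force: [0.2, 0.3, 0.9]
grip_width: 0.06
```

```bash
python3 - <<'E'
from h import *
o=get_obs();print(o["tcp_pos"],o["contact_force"])
g=grab_frame("side")[:,:,::-1];t=grab_frame("top")[:,:,::-1]
f=lambda im,x,y:cv2.resize(im[y:y+100,x:x+100],(400,400),interpolation=cv2.INTER_CUBIC)
cv2.imwrite("pics/grasp.png",np.hstack([f(g,310,130),f(t,310,190)]))
E
```

```text
[ 0.47810166 -0.22115996  0.14816944] [0.18060207 0.3211083  0.90046339]
```

View pics/grasp.png

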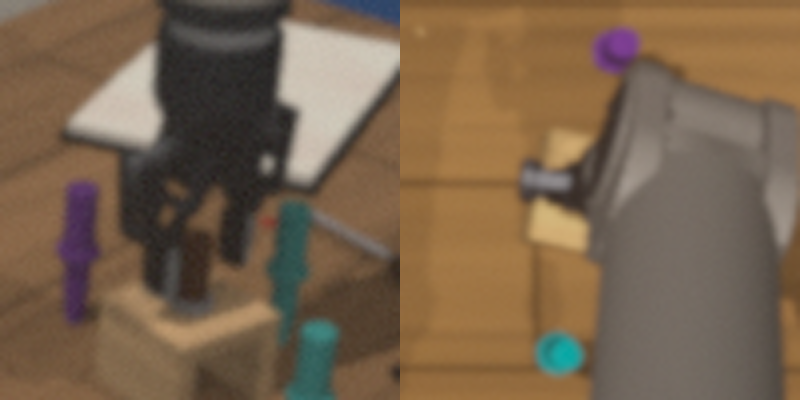

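The side crop shows the dark head at (195,265) between the two fingers, with the look-alikes clear. Closing now.

Request:
jog_arm(
  plan=[
    [[0, 0, 0], 0],
    [[0, 0, 0], 0],
    [[0, 0, 0], 0],
    [[0, 0, 0], 0],
    [[0, 0, 0], 0],
    [[0, 0, 0], 0],
    [[0, 0, 0], 0],
    [[0, 0, 0], 0],
  ],
  hand=1.5,
  grip_force=80,
)

```text
clock: 2.9
tcp_pos: [0.4785, -0.2213, 0.149]
orientation: [3.138, -0.154, 0.001]
contact_force: [-1.9, 0.6, 6.0]
grip_width: 0.0199
```

```bash
python3 - <<'E'
from h import *
o=get_obs();print(o["tcp_pos"],o["contact_force"],o["grip_width"],o["moment"])
E
```

```text
[ 0.4784641  -0.22129229  0.1490219 ] [-1.92590303  0.60218004  6.02537784] 0.019949739399602474 [0.06692938 0.28965396 0.01781801]
```

Request:
jog_arm(
  plan=[
    [[0, 0, 0.5], 0],
    [[0, 0, 1.5], 0],
    [[0, 0, 2], 0],
    [[0, 0, 2], 0],
    [[0, 0, 2], 0],
    [[0, 0, 1], 0],
    [[0, 0, 0], 0],
    [[0, 0, 0], 0],
  ],
)

```text
clock: 3.7
tcp_pos: [0.4778, -0.221, 0.2378]
orientation: [-3.138, 0.154, 0.001]
contact_force: [-0.3, 0.2, -2.0]
grip_width: 0.02
```

```bash
python3 - <<'E'
from h import *
o=get_obs();print(o["tcp_pos"],o["contact_force"],o["grip_width"],o["moment"])
E
```

```text
[ 0.47783129 -0.22104727  0.23778725] [-0.31585776  0.21394509 -2.04161719] 0.019977708840855923 [-0.00576901 -0.00232204  0.02224232]
```

Request:
jog_arm(
  plan=[
    [[0.2, 1.5, 0], 0],
    [[0.5, 2.5, 0], 0],
    [[0.6, 3.2, 0], 0],
    [[0.6, 3.5, 0], 0],
    [[0.7, 3.7, 0], 0],
    [[0.7, 3.7, 0], 0],
    [[0.7, 3.7, 0], 0],
    [[0.7, 3.7, 0], 0],
    [[0.6, 3.5, 0], 0],
    [[0.6, 3.2, 0], 0],
    [[0.5, 2.4, 0], 0],
    [[0.2, 1.3, 0], 0],
  ],
)

```text
clock: 4.9
tcp_pos: [0.5437, 0.1404, 0.237]
orientation: [-3.138, 0.149, 0.003]
contact_force: [-0.2, 0.1, -1.1]
grip_width: 0.0202
```

Request:
jog_arm(
  plan=[
    [[0, 0, -1], 0],
    [[0, 0, -0.8], 0],
    [[0, 0, -0.2], 0],
    [[0, 0, 0], 0],
    [[0, 0, 0], 0],
  ],
)

```text
clock: 5.4
tcp_pos: [0.5443, 0.1368, 0.2184]
orientation: [3.137, -0.157, 0.0]
contact_force: [0.1, -0.1, -1.9]
grip_width: 0.0201
```

```bash
python3 - <<'E'
from h import *
o=get_obs();print(o["tcp_pos"],o["contact_force"],o["grip_width"],o["moment"])
g=grab_frame("side")[:,:,::-1];t=grab_frame("top")[:,:,::-1]
f=lambda im,x,y,k,w:cv2.resize(im[y:y+w,x:x+w],(400,400),interpolation=cv2.INTER_CUBIC)
cv2.imwrite("pics/over.png",np.hstack([f(g,195,200,5,80),f(t,180,160,4,100)]))
p=o["tcp_pos"];M=R.from_rotvec(o["orientation"]).as_matrix()
for d in(.112,.133-0,.139):print(d,proj("side",p+M@[0,0,d]))
print("tool z",M[:,2],"hole px",proj("side",[.5437,.1378,.068]))
E
```

```text
[0.54432467 0.13676265 0.21842805] [ 0.08397943 -0.06402121 -1.89728824] 0.020116392708818452 [ 0.00943664  0.00908525 -0.02741015]
0.112 [232.36149712 235.31193718]
0.133 [232.70944169 243.45167527]
0.139 [232.80763272 245.74873448]
tool z [ 2.11780673e-05 -3.66903621e-04 -9.99999932e-01] hole px [232.80410742 250.41041612]
```

View pics/over.png

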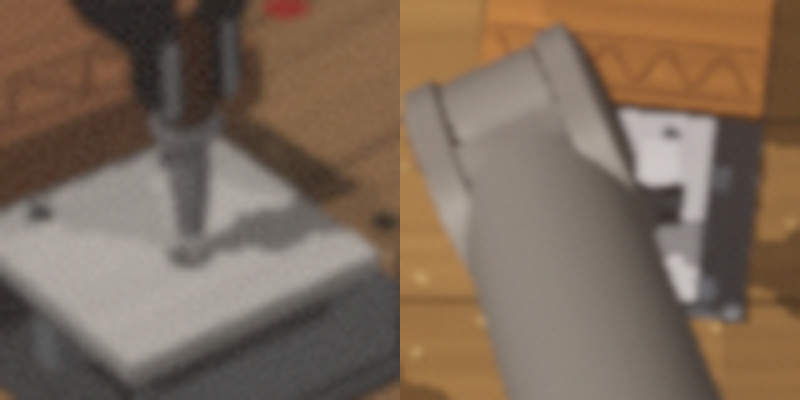

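The tip at side px (233,248) hangs right over the hole at (232,250.6). I'll descend gently into the hole.

Request:
jog_arm(
  plan=[
    [[0, 0.1, -0.3], 0],
    [[0, 0, -0.3], 0],
    [[0, 0, -0.3], 0],
    [[0, 0, -0.3], 0],
    [[0, 0, -0.2], 0],
    [[0, 0, -0.1], 0],
    [[0, 0, -0.1], 0],
    [[0, 0, 0], 0],
  ],
)

```text
clock: 6.3
tcp_pos: [0.5442, 0.1388, 0.2023]
orientation: [3.138, -0.154, -0.0]
contact_force: [-0.3, -0.0, -2.2]
grip_width: 0.02
```

Request:
jog_arm(
  plan=[
    [[0, 0, -0.1], 0],
    [[0, 0, -0.1], 0],
    [[0, 0, -0.1], 0],
    [[0, 0, -0.1], 0],
    [[0, 0, -0.1], 0],
    [[0, 0, 0], 0],
    [[0, 0, 0], 0],
  ],
)

```text
clock: 7.0
tcp_pos: [0.5442, 0.1388, 0.1974]
orientation: [3.138, -0.154, -0.0]
contact_force: [0.2, -0.2, -1.3]
grip_width: 0.0206
```

Request:
jog_arm(
  plan=[
    [[0, 0, -0.05], 0],
    [[0, 0, -0.05], 0],
    [[0, 0, -0.05], 0],
    [[0, 0, -0.05], 0],
    [[0, 0, 0], 0],
    [[0, 0, 0], 0],
  ],
)

```text
clock: 7.6
tcp_pos: [0.5444, 0.1388, 0.196]
orientation: [-3.138, 0.154, -0.001]
contact_force: [-2.0, -0.8, 5.7]
grip_width: 0.0199
```

Contact at tip height 57 mm means the tip is on the bar inside the carrier's hole. I'll press a little more and drag towards jig -y.

Request:
jog_arm(
  plan=[
    [[0, 0, -0.05], 0],
    [[-0.005, -0.05, 0], 0],
    [[-0.005, -0.05, 0], 0],
    [[-0.005, -0.05, 0], 0],
    [[-0.005, -0.05, 0], 0],
    [[-0.005, -0.05, 0], 0],
    [[-0.005, -0.05, 0], 0],
    [[0, 0, 0], 0],
  ],
)

```text
clock: 8.4
tcp_pos: [0.5443, 0.138, 0.196]
orientation: [-3.135, 0.152, -0.003]
contact_force: [-1.5, 3.9, 5.6]
grip_width: 0.02
```

Request:
jog_arm(
  plan=[
    [[0, 0, -0.05], 0],
    [[-0.005, -0.05, 0], 0],
    [[-0.005, -0.05, 0], 0],
    [[-0.005, -0.05, 0], 0],
    [[-0.005, -0.05, 0], 0],
    [[-0.005, -0.05, 0], 0],
    [[-0.005, -0.05, 0], 0],
    [[0, 0, 0], 0],
  ],
)

```text
clock: 9.2
tcp_pos: [0.5445, 0.1359, 0.1959]
orientation: [-3.133, 0.151, -0.005]
contact_force: [-1.1, 5.6, 7.6]
grip_width: 0.0204
```

Request:
jog_arm(
  plan=[
    [[0, 0, -0.1], 0],
    [[-0.005, -0.05, 0], 0],
    [[-0.005, -0.05, 0], 0],
    [[-0.005, -0.05, 0], 0],
    [[-0.005, -0.05, 0], 0],
    [[-0.005, -0.05, 0], 0],
    [[-0.005, -0.05, 0], 0],
    [[0, 0, 0], 0],
  ],
)

```text
clock: 10.0
tcp_pos: [0.5447, 0.1344, 0.1958]
orientation: [-3.131, 0.15, -0.008]
contact_force: [-2.7, 8.5, 11.3]
grip_width: 0.02
```

Request:
jog_arm(
  plan=[
    [[0, 0, -0.05], 0],
    [[-0.005, -0.05, 0], 0],
    [[-0.005, -0.05, 0], 0],
    [[-0.005, -0.05, 0], 0],
    [[-0.005, -0.05, 0], 0],
    [[-0.005, -0.05, 0], 0],
    [[-0.005, -0.05, 0], 0],
    [[0, 0, 0], 0],
  ],
)

```text
clock: 10.8
tcp_pos: [0.5447, 0.1331, 0.1957]
orientation: [-3.129, 0.148, -0.01]
contact_force: [-1.5, 11.6, 11.6]
grip_width: 0.0202
```

Request:
jog_arm(
  plan=[
    [[-0.005, -0.05, 0], 0],
    [[-0.005, -0.05, 0], 0],
    [[-0.005, -0.05, 0], 0],
    [[-0.005, -0.05, 0], 0],
    [[-0.005, -0.05, 0], 0],
    [[-0.005, -0.05, 0], 0],
    [[0, 0, 0], 0],
  ],
)

```text
clock: 11.5
tcp_pos: [0.5445, 0.1311, 0.1956]
orientation: [-3.128, 0.147, -0.01]
contact_force: [-1.5, 13.1, 10.8]
grip_width: 0.0201
```

Request:
jog_arm(
  plan=[
    [[-0.005, -0.05, 0], 0],
    [[-0.005, -0.05, 0], 0],
    [[-0.005, -0.05, 0], 0],
    [[-0.005, -0.05, 0], 0],
    [[-0.005, -0.05, 0], 0],
    [[-0.005, -0.05, 0], 0],
    [[0, 0, 0], 0],
  ],
)

```text
clock: 12.2
tcp_pos: [0.5435, 0.1244, 0.1943]
orientation: [-3.133, 0.15, -0.006]
contact_force: [-0.7, 6.7, 5.1]
grip_width: 0.02
```

```bash
python3 - <<'E'
from h import *
o=get_obs();print(o["tcp_pos"],o["contact_force"],o["grip_width"],o["moment"]);print(R.from_rotvec(o["orientation"]).as_matrix())
g=grab_frame("side")[:,:,::-1]
cv2.imwrite("pics/drag.png",cv2.resize(g[180:300,165:285],(600,600),interpolation=cv2.INTER_CUBIC))
E
```

```text
[0.54346997 0.12441382 0.19426923] [-0.69634241  6.67090906  5.14971507] 0.02004689269359886 [ 1.93470837  0.07815861 -0.01573744]
[[ 0.99538815 -0.09585072  0.00388226]
 [-0.09586982 -0.99538096  0.00507271]
 [ 0.00337811 -0.0054215  -0.9999796 ]]
```

View pics/drag.png

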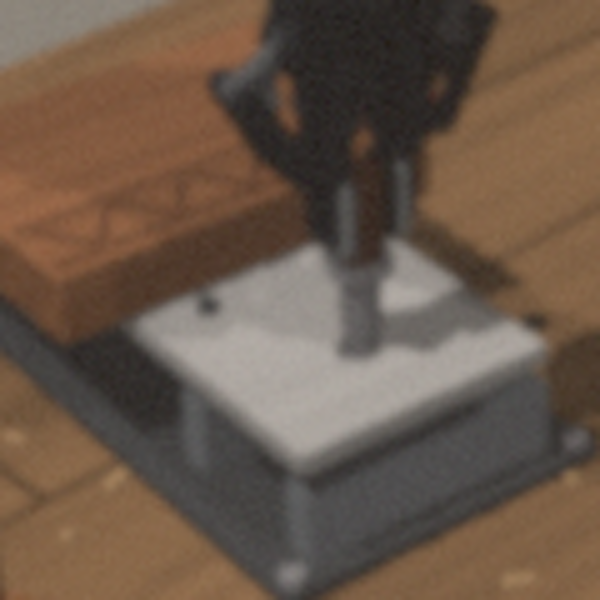

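The side view shows the pin upright in the carrier's hole, base at crop (360,350), with the carrier being drawn along. The tip level fell 1.3 mm while the force dropped, so it may be in the bore. I'll test with a gentle press.

Request:
jog_arm(
  plan=[
    [[0, 0, -0.1], 0],
    [[0, 0, -0.1], 0],
    [[0, 0, 0], 0],
    [[0, 0, 0], 0],
  ],
)

```text
clock: 12.65
tcp_pos: [0.5433, 0.1244, 0.192]
orientation: [-3.133, 0.15, -0.005]
contact_force: [-0.5, 6.9, 3.9]
grip_width: 0.0205
```

It's in the bore: the tip is about 4 mm below the bar's top with a low force. Pressing on gradually.

Request:
jog_arm(
  plan=[
    [[0, 0, -0.1], 0],
    [[0, 0, -0.1], 0],
    [[0, 0, -0.1], 0],
    [[0, 0, -0.1], 0],
    [[0, 0, -0.1], 0],
    [[0, 0, 0], 0],
    [[0, 0, 0], 0],
  ],
)

```text
clock: 13.35
tcp_pos: [0.5432, 0.1244, 0.1869]
orientation: [-3.133, 0.15, -0.004]
contact_force: [-0.7, 7.6, 4.4]
grip_width: 0.0205
```

Request:
jog_arm(
  plan=[
    [[0, 0, -0.1], 0],
    [[0, 0, -0.1], 0],
    [[0, 0, -0.1], 0],
    [[0, 0, -0.1], 0],
    [[0, 0, -0.1], 0],
    [[0, 0, 0], 0],
    [[0, 0, 0], 0],
  ],
)

```text
clock: 14.05
tcp_pos: [0.5431, 0.1245, 0.1819]
orientation: [-3.133, 0.15, -0.004]
contact_force: [-0.6, 7.1, 3.4]
grip_width: 0.0201
```

Request:
jog_arm(
  plan=[
    [[0, 0, -0.1], 0],
    [[0, 0, -0.1], 0],
    [[0, 0, -0.1], 0],
    [[0, 0, -0.1], 0],
    [[0, 0, -0.1], 0],
    [[0, 0, 0], 0],
    [[0, 0, 0], 0],
  ],
)

```text
clock: 14.75
tcp_pos: [0.5431, 0.1248, 0.1769]
orientation: [-3.133, 0.15, -0.004]
contact_force: [-0.4, 7.4, 3.2]
grip_width: 0.02
```

```bash
python3 - <<'E'
from h import *
o=get_obs();print(o["tcp_pos"],o["contact_force"],o["grip_width"],o["moment"]);print(R.from_rotvec(o["orientation"]).as_matrix()[:,2])
E
```

```text
[0.54306519 0.12477273 0.17687891] [-0.42878639  7.43843138  3.23853549] 0.020009616171633087 [2.06040021 0.15926209 0.00502799]
[ 0.00295089  0.00521485 -0.99998205]
```

Request:
jog_arm(
  plan=[
    [[0, 0, -0.1], 0],
    [[0, 0, -0.1], 0],
    [[0, 0, -0.1], 0],
    [[0, 0, -0.1], 0],
    [[0, 0, -0.1], 0],
    [[0, 0, 0], 0],
    [[0, 0, 0], 0],
  ],
)

```text
clock: 15.45
tcp_pos: [0.5432, 0.1252, 0.1721]
orientation: [-3.132, 0.149, -0.005]
contact_force: [-0.6, 8.6, 5.8]
grip_width: 0.0201
```

Request:
jog_arm(
  plan=[
    [[0, 0.1, -0.1], 0],
    [[0, 0, -0.1], 0],
    [[0, 0, -0.1], 0],
    [[0, 0, -0.1], 0],
    [[0, 0, -0.1], 0],
    [[0, 0, 0], 0],
    [[0, 0, 0], 0],
  ],
)

```text
clock: 16.15
tcp_pos: [0.5431, 0.1259, 0.1669]
orientation: [-3.133, 0.15, -0.004]
contact_force: [-0.8, 8.5, 3.5]
grip_width: 0.0199
```

Request:
jog_arm(
  plan=[
    [[0, 0.1, -0.1], 0],
    [[0, 0, -0.1], 0],
    [[0, 0.1, -0.1], 0],
    [[0, 0, -0.1], 0],
    [[0, 0, -0.1], 0],
    [[0, 0, 0], 0],
    [[0, 0, 0], 0],
  ],
)

```text
clock: 16.85
tcp_pos: [0.543, 0.1263, 0.1614]
orientation: [-3.134, 0.152, -0.003]
contact_force: [0.6, 5.2, 1.9]
grip_width: 0.02
```

Request:
jog_arm(
  plan=[
    [[0, 0.1, -0.1], 0],
    [[0, 0, -0.1], 0],
    [[0, 0.1, -0.1], 0],
    [[0, 0, -0.1], 0],
    [[0, 0, 0], 0],
    [[0, 0, 0], 0],
  ],
)

```text
clock: 17.45
tcp_pos: [0.5429, 0.1267, 0.1571]
orientation: [-3.136, 0.154, -0.002]
contact_force: [1.9, 5.3, 2.1]
grip_width: 0.0204
```

Request:
jog_arm(
  plan=[
    [[0, 0.1, -0.1], 0],
    [[0, 0, -0.1], 0],
    [[0, 0.1, -0.05], 0],
    [[0, 0, -0.05], 0],
    [[0, 0, -0.05], 0],
    [[0, 0, 0], 0],
    [[0, 0, 0], 0],
  ],
)

```text
clock: 18.15
tcp_pos: [0.543, 0.1271, 0.1549]
orientation: [3.137, -0.156, 0.002]
contact_force: [-2.6, 1.8, 16.0]
grip_width: 0.02
```

```bash
python3 - <<'E'
from h import *
o=get_obs();print(o["tcp_pos"],o["contact_force"],o["grip_width"],o["moment"]);print(R.from_rotvec(o["orientation"]).as_matrix()[:,2])
E
```

```text
[0.54297492 0.12709775 0.15494173] [-2.64923079  1.76257152 16.02344296] 0.020021820271047836 [ 0.16418389  0.55124838 -0.03247556]
[ 1.17818258e-03 -8.78444553e-04 -9.99998920e-01]
```

It seated at the predicted height (0.155) with the force rising to 18 N. One slight firm press, then I'll look.

Request:
jog_arm(
  plan=[
    [[0, 0, -0.03], 0],
    [[0, 0, 0], 0],
    [[0, 0, 0], 0],
    [[0, 0, 0], 0],
  ],
)

```text
clock: 18.55
tcp_pos: [0.543, 0.1271, 0.1549]
orientation: [3.137, -0.156, 0.002]
contact_force: [-3.6, 0.1, 18.6]
grip_width: 0.0197
```

```bash
python3 - <<'E'
from h import *
o=get_obs();print(o["tcp_pos"],o["contact_force"])
g=grab_frame("side")[:,:,::-1]
cv2.imwrite("pics/home.png",cv2.resize(g[200:280,185:265],(600,600),interpolation=cv2.INTER_CUBIC))
E
```

```text
[0.54299645 0.12711644 0.15494432] [-3.64784278  0.0985871  18.64422813]
```

View pics/home.png

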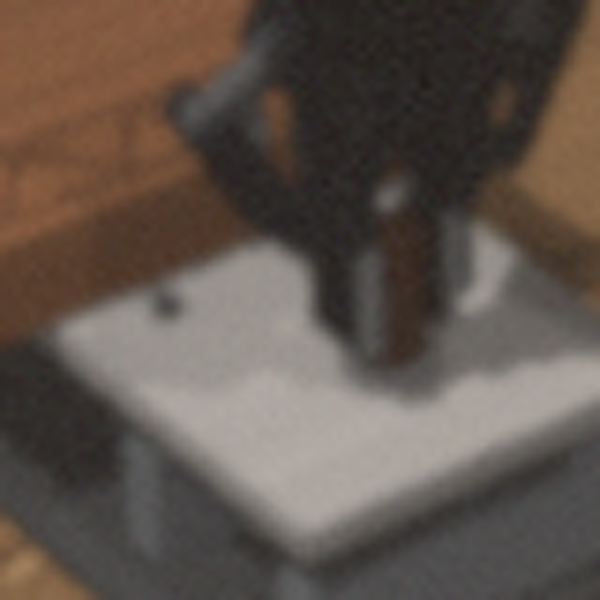

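The collar sits on the carrier at crop (400,380) and the head is upright. I'll ease off, open, and rise.

Request:
jog_arm(
  plan=[
    [[0, 0, 0.1], 0],
    [[0, 0, 0], 0],
    [[0, 0, 0], 0],
  ],
)

```text
clock: 18.9
tcp_pos: [0.543, 0.1271, 0.155]
orientation: [3.137, -0.155, 0.002]
contact_force: [-0.8, 0.8, 10.6]
grip_width: 0.0205
```

Request:
jog_arm(
  plan=[
    [[0, 0, 0], 0],
    [[0, 0, 0], 0],
    [[0, 0, 0], 0],
    [[0, 0, 0], 0],
    [[0, 0, 0], 0],
    [[0, 0, 0], 0],
    [[0, 0, 0], 0],
    [[0, 0, 0], 0],
  ],
  hand=5,
)

```text
clock: 19.7
tcp_pos: [0.5424, 0.1278, 0.1541]
orientation: [3.138, -0.154, 0.0]
contact_force: [-0.3, -0.7, 0.6]
grip_width: 0.0497
```

Request:
jog_arm(
  plan=[
    [[0, 0, 1], 0],
    [[0, 0, 2], 0],
    [[0, 0, 3], 0],
    [[0, 0, 3], 0],
    [[0, 0, 2], 0],
    [[-2, -4, 2], 0],
    [[-2, -4, 1], 0],
    [[-2, -4, 0], 0],
    [[-2, -4, 0], 0],
    [[-1, -4, 0], 0],
    [[0, -2, 0], 0],
    [[0, 0, 0], 0],
  ],
)

```text
clock: 20.9
tcp_pos: [0.4518, -0.0955, 0.295]
orientation: [3.136, -0.163, 0.002]
contact_force: [-0.2, 0.4, 0.2]
grip_width: 0.0501
```

```bash
python3 - <<'E'
from h import *
o=get_obs();print(o["tcp_pos"],o["contact_force"])
g=grab_frame("side")[:,:,::-1];t=grab_frame("top")[:,:,::-1]
f=lambda im,x,y,w:cv2.resize(im[y:y+w,x:x+w],(400,400),interpolation=cv2.INTER_CUBIC)
cv2.imwrite("pics/end.png",np.hstack([f(g,190,190,80),f(t,190,170,80)]))
for n,z in(("bottom",.074),("top",.118)):print(n,proj("side",[.5430,.1271,z]),proj("top",[.5430,.1271,z]))
E
```

```text
[ 0.45179303 -0.09548085  0.29502828] [-0.20343023  0.37866451  0.20792019]
bottom [236.63343946 246.29434928] [235.41607862 214.89737329]
top [235.98891471 229.28224875] [233.75904545 213.2682963 ]
```

View pics/end.png

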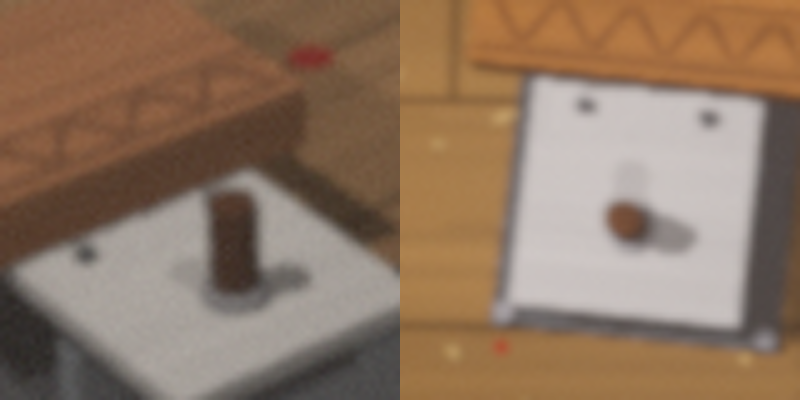

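The pin stands in the carrier with its collar on the plate, head at side crop (235,245). I'll check the uprightness numerically before handing in.

```bash
python3 - <<'E'
from h import *
def edges(im,x0,x1,rows):
    out=[]
    for r in rows:
        w=np.clip(im[r-1:r+2,x0:x1].mean(0)*-1+ref,0,None);out.append(((w*np.arange(x0,x1)).sum()/w.sum(),r))
    return np.array(out)
ims=[grab_frame("side").astype(float) for _ in range(6)]
g=np.mean(ims,0).mean(2)
ref=110
e=edges(g,226,246,range(232,245));f=np.polyfit(e[:,1],e[:,0],1);print("now: du/dv",f[0],"centre at v=238",np.polyval(f,238))
b,t=proj("side",[.543,.1271,.074]),proj("side",[.543,.1271,.118]);print("upright du/dv",(b-t)[0]/(b-t)[1],"u at 238",t[0]+(238-t[1])*(b-t)[0]/(b-t)[1])
for n,d in(("5deg y",[0,.00385,0]),("5deg x",[.00385,0,0])):
    q=proj("side",np.array([.543,.1271,.118])+d);print(n,(b-q)[0]/(b-q)[1], (b-q))
print(np.round(g[238,222:250]),np.round(g[226:256:1,235]))
T=np.mean([grab_frame("top").astype(float) for _ in range(6)],0)
s=T[200:230,222:250];w=np.clip(s[...,0]-s[...,2]-25,0,None);w=np.where(s.mean(2)<140,w,0)
yy,xx=np.mgrid[200:230,222:250];print("top head px",(w*xx).sum()/w.sum(),(w*yy).sum()/w.sum(),"pred mid",proj("top",[.543,.1271,.105]))
E
```

```text
now: du/dv 0.04727445136585686 centre at v=238 236.40563629523533
upright du/dv 0.037886253594759466 u at 238 236.31919764337235
5deg y 0.12273420569904157 [ 2.00389664 16.32712439]
5deg x 0.10393347488674079 [ 1.84009891 17.70458372]
[162. 161. 161. 161. 162. 163. 163. 163. 154. 127.  90.  63.  55.  52.
  52.  51.  49.  50.  68. 103. 139. 157. 162. 163. 163. 163. 163. 164.] [121. 117.  90.  67.  63.  63.  60.  56.  53.  53.  53.  54.  52.  53.
  52.  53.  51.  50.  53.  50.  52.  58.  76. 100. 112. 115. 127. 146.
 158. 164.]
top head px 234.4510630498534 213.58486070381235 pred mid [234.25984423 213.76064599]
```

Slope and centre match an upright, seated pin (tilt under about 1°). Handing in.

```bash
python3 -c "
from bench import *
print(hand_in())"
```

```text
the job is handed in; nothing more can be done
None
```

The pin is home in the carrier: it stands upright with its collar down on the plate, the gripper is off it, and the job is handed in.

- **Drawing the carrier:** I took the dark-headed pin from the stand, put its tip in the carrier's hole and drew the carrier towards jig -y with a downward push of about 8–13 N. The tip then dropped into the bore. The moment of the drop was a sudden jump of about 7 mm in y and 1.3 mm down. I confirmed it with a gentle press: the tip kept sinking at low force.
- **Pressing home:** Contact-force readings stayed below about 10 N all the way down. The pin seated at 0.1549 m against a predicted 0.155 m. The final firm press read about 19 N (roughly 21 N at the pin).
- **Last checks after release:** The pin's head is where a seated pin should be to within about 0.3 px in both cameras, and its slope in the side view puts it upright to about 1°. By eye, the enlarged crop had suggested a slightly larger lean, but the averaged measurement did not bear that out. The force on the arm was near zero when I handed in, at about 21 s on the clock.
- **Bystanders:** I did not go near the mallet, jar, gouge or look-alikes, but I did not recheck their positions at the end.

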